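Seat a feed roller against the gauge stop

TASK

Roll the loose blue feed roller along the gauging bed by pushing its side with the fingers until it seats against the rubber face of the yellow stop, and hold it lightly pressed there for a good half second, never forcing it against the stop. Then slide the keeper with the red handle up behind it until it just touches, so that the roller stays square and pinned between stop and keeper. Do not lift the roller off the bed, and leave the other things on the bench where they are.

Things in the scene. Friction and masses are not known exactly. Their poses are not given: they have to be found in the camera images.
- bed: fixed gauging bed: aluminium plate 148 x 390 mm, 12 mm thick, dark steel fences along its long sides (10 mm thick, 18 mm high above the plate, 124 mm clear between them). Origin: centre of its underside, on the bench; z up, y along the lane towards the stop, x across the lane. The lane's floor is 12 mm above the origin; the -y end is open, no wall
- stop_block (a point): middle of the front face of the fixed grey stop block (110 mm wide, 46 mm high) at the bed's +y end, 22 mm above the lane's floor, at y = +165 mm on the bed. The stop stands out from this block on two rods, towards the roller: a stiff plate, yellow with a black rubber front, 80 mm wide, 5 to 39 mm above the lane's floor
- lane_mark (a point): middle of the yellow band painted across the lane's floor, y = +90 mm on the bed. The stop was set by hand and its place is not given: with its rubber touched, the roller's centre lies anywhere from 30 mm short of this point to 30 mm past it, so contact must be felt. Push the roller on it with 5 to 7 N (the lane takes up to 2 N of that); over 9.5 N on the stop spoils its setting
- roller: the loose feed roller itself, same frame as roller_center
- roller_center (a point): centre of the loose feed roller: plain cylinder, 44 mm in diameter, 112 mm long, blue sleeve, bare aluminium ends, 0.14 to 0.28 kg. It lies across the lane, centre 22 mm above the lane's floor, up to 9 degrees out of square, and rolls freely both ways, stopping soon when not pushed. Its x is the cylinder's axis; its y and z turn as it rolls
- keeper_face (a point): middle of the keeper's face that meets the roller, 22 mm above the lane's floor; axes as the bed's. The keeper is a bridge riding on both fences, on the roller's -y side: black block 80 mm wide, 16 mm thick (face towards -y), 4 to 38 mm above the floor; steel crossbar 150 x 20 mm, 20 to 28 mm above it; red handle 16 (x) x 14 (y) mm on top, middle 8 mm behind the face, 46 to 66 mm above it
- keeper (a joint): how far the keeper has been slid towards the stop, m; 0 puts its face at y = -165 mm on the bed, travel 280 mm. It moves only along the lane, drags with about 2.5 N and stays where it is left
- bearing: bystander: steel bearing ring, 34 mm across, 12 mm high, lying flat beside the bed; origin at its underside
- driver: bystander: screwdriver with green handle, lying beside the bed
- wrench: bystander: steel wrench lying on the robot's side of the bed
- oil: bystander: small amber oil bottle, 36 mm across, 85 mm high, upright; origin at its underside
- endcap: bystander: aluminium end cap, 44 mm across, 22 mm high; origin at its underside
- collar: bystander: black collar, 44 mm across, 15 mm high; origin at its underside
- screwcup: bystander: yellow cup, 68 mm across, 40 mm high; origin at its underside

How it is judged:
By the outcome, as a careful person would: the job done as asked, in the order asked, and still so for the second after the job is handed in, with the robot touching nothing.
It also fails if it takes over 69 s, if anything falls off the work surface, if the arm or the gripper's body presses on something with over 40 N, if the wrist force passes 120 N, or if a joint passes its speed limit or range.

ROBOT

A 6-joint arm with a two-finger parallel gripper is mounted at the origin on the work surface. World frame = base frame: x ahead of the robot, y to its left, z up, the work surface at z = 0. Lengths are in m, angles in rad, forces in N, time in s.
With the tool pointing down it reaches from about 0.3 to 0.875 m from the base axis. Payload 6.4 kg.
Tool frame: the origin (TCP) lies at the very end of the fingers, on their centre line; the grasp point (between the pads) lies ctrl.pinch_z behind it (ctrl.pinch_z is the distance from the TCP to the grasp point, in m); y points along the fingers, z is the direction in which the jaws open and shut, and the axes are right-handed (so a half turn about y gives the same grasp; the last joint's range is limited). The gripper opens to 85 mm and grips with 20 to 120 N. Pads are 22 mm wide; open, the fingers measure 114 mm over their backs; the gripper's body (76 mm by 85 mm) begins 54 mm behind the grasp point. The pads swing forward as they close: fully open they stand 13 mm farther back than shut.
Start: joints at [-0.206, 0.181, 1.607, -0, 1.354, -0.206], TCP at [0.575, 0, 0.197] pointing down, gripper open.
Joint ranges: [-2.99, 2.99], [-0.89, 2.07], [0.3, 2.58], [-1.14, 4.28], [0, 2.63], [-3.12, 3.12]. Speed limits (rad/s): [2.57, 2.57, 3.01, 3.14, 3.14, 3.14].

INTERFACE

Orientations are given as a unit quaternion [w, x, y, z].
In Python, from bench import ctrl gives the robot as it stands.
- The arm moves only by the shell command python3 -m pendant 'ROWS'. ROWS is JSON, one flat list of numbers, 7 for each row, row after row: the shift along the world's x, y, z in m, then the turn, a rotation vector about the world's x, y, z in degrees, then the finger opening in m, from 0 to 0.0854. In form: [tx, ty, tz, rx, ry, rz, hand, tx, ty, tz, rx, ry, rz, hand, ...]. A call has 1 to 12 rows; each row shifts and turns the commanded pose from where the row before left it; what a row does not reach is not made up. A row lasts 1/8 s, in which the tool goes at most 62.5 mm and 10.7 degrees, less where a joint would pass 70% of its speed; a pose out of reach is approached as far as the arm can. A call with a gripper value outside its range is refused whole. The fingers move at their own pace and stop on an object; the grip force is fixed at half the most. Time passes only in rows, so rows that do not move let the fingers close. It gives the time, the measured TCP pose, the force and the opening at its end, in the units of the state.
- ctrl.get_obs(): the state, without advancing time (a new reading comes with each control period).
- ctrl.camera(name): name is "scene" or "side" or "wrist"; returns the picture (480x640x3 uint8, red, green, blue); there is no depth.
- ctrl.camera_info(name): a dict with "fx", "fy", "cx", "cy" (pixels), "origin" and "rotation" of the camera in the world; the wrist camera has in their place "tool_from_camera" (4x4, takes a point from camera to tool coordinates, whose origin is the TCP and whose axes are the tool frame's). Camera axes: x right, y down, z forward; pixel columns grow to the right and rows downward; lengths in m; the calibration is good to about 2 mm. A picture is of the moment at which its call begins: read the wrist's pose just before it. camera_info takes no time and is no camera call.
- ctrl.hand_in(): hands the job in, once; it reports no verdict.
Trained networks look in the newest picture that a camera, given by its name, has taken for a name from the list of things; names that differ only in an ending like _2 or _b are one class to them, and where a whole thing is asked for, a point or a joint stands for the part that bears it (a point fixed in the world has none). Each returns a list of dicts, best first, with "score" (0 to 1); they miss things now and then, are a little off and sometimes report something else, mostly with a low value. They report only what shows in the picture. A call takes as long as a camera call.
- ctrl.silhouettes(target, camera): "mask" (480x640 bool, what is visible of it) and "bbox" ([left, top, right, bottom] in pixels, round what is visible of it).
The state is a dict: "time_s": time; "q": joint angles; "dq": joint speeds; "joint_efforts": joint torques, N m; "eef_pos": TCP position; "eef_rot": TCP orientation; "wrist_force": force on the tool from outside, world axes, zero at the start; "torque": the same for the moment, N m; "opening": opening from 0.0 (shut) to 1.0 (fully open).
Only numpy, scipy, OpenCV 4.12 (cv2) and the standard library are available. Lean on these libraries where they do the work, as an engineer would, in place of code of your own. Each camera call takes 0.05 s, during which the arm holds its last target.

## Working session

There is one attempt and no reset: what is moved stays moved. The work goes in short steps, Python scripts to look and compute and a shell command to move; the robot and the scene stay as the last step left them, time stands still between calls to the robot, and variables do not carry over. Pictures are saved under pics/ and viewed, and the job is handed in when it is done.

```bash
ls; mkdir -p pics
python3 - <<'E'
from bench import ctrl
import cv2
print(ctrl.get_obs(), ctrl.pinch_z)
for n in ["scene","side","wrist"]:
    im=ctrl.camera(n); cv2.imwrite(f"pics/{n}0.png",im[:,:,::-1]); print(n,ctrl.camera_info(n))
E
```

```text
pics
{'time_s': 0.0, 'q': array([-2.06325142e-01,  1.81571467e-01,  1.60802835e+00, -9.69910412e-06,
        1.35376617e+00, -2.06284089e-01]), 'dq': array([-4.94462393e-04,  2.22502012e-04,  1.41829776e-03, -4.72458837e-04,
       -8.34801281e-05,  2.99339796e-04]), 'joint_efforts': array([ 3.41415571e-04, -4.44869328e+01, -3.51340663e+01, -2.51131587e-04,
        9.11703974e-03,  3.43231875e-05]), 'eef_pos': array([5.74385557e-01, 1.28238662e-04, 1.96357252e-01]), 'eef_rot': array([ 0.49964414, -0.50033599,  0.50053246, -0.49948663]), 'wrist_force': array([ 1.20784671,  0.12393375, -0.00847589]), 'torque': array([0.02925313, 0.00641527, 0.01042991]), 'opening': 0.9984083390368232} 0.0187
scene {'fx': 470.70034873622586, 'fy': 470.70034873622586, 'cx': 313.8458095119908, 'cy': 237.38267068677354, 'origin': array([0.9352005 , 0.57842033, 0.85571223]), 'rotation': array([-0.11358933,  0.29227632,  0.88879084, -0.3342497 ])}
side {'fx': 446.4553006897308, 'fy': 446.4553006897308, 'cx': 313.8237279518986, 'cy': 237.73019975395516, 'origin': array([ 0.09645491, -0.71756282,  0.81423427]), 'rotation': array([-0.39763169,  0.8775894 , -0.24573976,  0.10647935])}
wrist {'fx': 424.44073197829357, 'fy': 424.44073197829357, 'cx': 322.4376993840961, 'cy': 240.13397285704156, 'tool_from_camera': array([[ 3.63683114e-04,  9.59365149e-01,  2.82167288e-01,
        -7.10363422e-02],
       [-2.17425698e-04, -2.82167224e-01,  9.59365212e-01,
        -1.76266002e-01],
       [ 9.99999910e-01, -4.10255348e-04,  1.05971182e-04,
         5.02887130e-04],
       [ 0.00000000e+00,  0.00000000e+00,  0.00000000e+00,
         1.00000000e+00]])}
```

View pics/scene0.png

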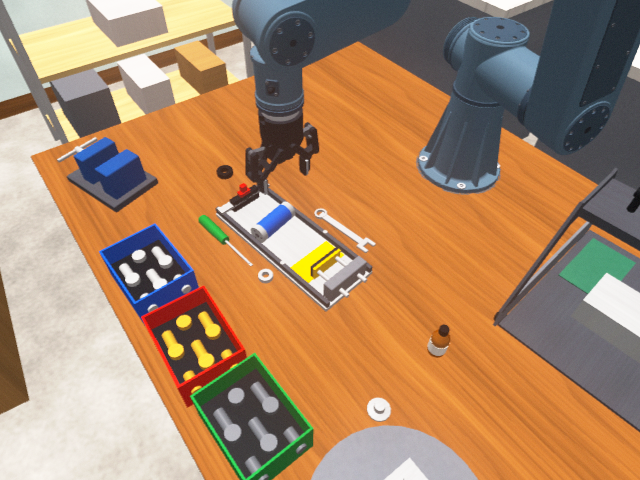

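View pics/side0.png

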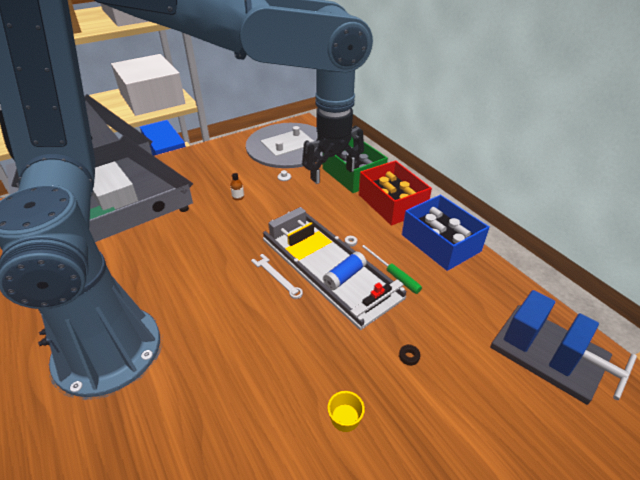

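View pics/wrist0.png

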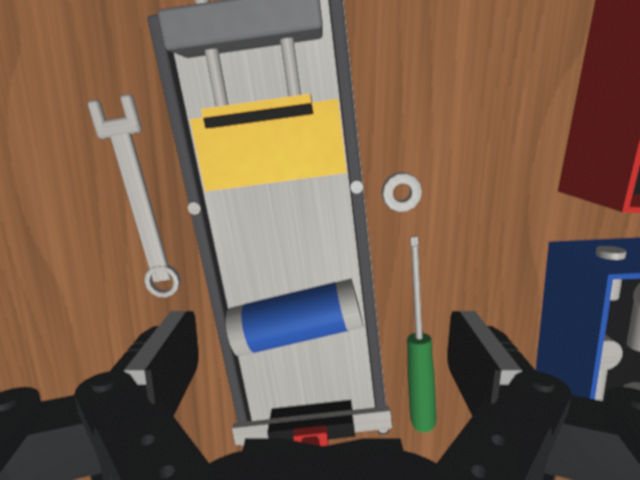

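```bash
cat > h.py <<'E'
from bench import ctrl
import numpy as np, cv2
from scipy.spatial.transform import Rotation as R
def Rq(q): return R.from_quat(np.r_[q[1:],q[0]]).as_matrix()
def campose(n,obs=None):
    i=ctrl.camera_info(n)
    if n!="wrist":
        r=i["rotation"]; return Rq(r),np.array(i["origin"]),i
    o=obs or ctrl.get_obs(); Rt=Rq(o["eef_rot"]); T=i["tool_from_camera"]
    return Rt@T[:3,:3], Rt@T[:3,3]+o["eef_pos"], i
def px2w(n,u,v,z,obs=None):
    Rc,t,i=campose(n,obs); d=Rc@np.array([(u-i["cx"])/i["fx"],(v-i["cy"])/i["fy"],1.]); return t+d*(z-t[2])/d[2]
def w2px(n,p,obs=None):
    Rc,t,i=campose(n,obs); c=(np.asarray(p)-t)@Rc; return np.array([i["fx"]*c[0]/c[2]+i["cx"],i["fy"]*c[1]/c[2]+i["cy"]])
E
python3 - <<'E'
from h import *
o=ctrl.get_obs(); print(Rq(o["eef_rot"]).round(3))
for nm,u,v,z in [("stopL top front",165,50,.058),("stopR top front",321,36,.058),("pinL",194,208,.032),("pinR",357,187,.032),("band TL?",190,120,.012),("band BL",206,190,.012),("band BR",347,174,.012),("rollerL bottom",240,355,.02),("endL top",228,308,.034),("endR top",352,282,.034),("keeper bar L",233,430,.04),("keeper bar R",392,415,.04),("keeper face L",270,408,.05),("keeper face R",352,402,.05),("rubber L",205,122,.051),("rubber R",312,109,.051),("fence inner L bot",240,420,.03)]:
    print(nm,px2w("wrist",u,v,z).round(4))
for n in ["scene","side","wrist"]:
  for t in ["bed","roller","keeper"]:
    s=ctrl.silhouettes(t,n); print(n,t,[(round(a["score"],2),a["bbox"]) for a in s[:2]])
E
```

```text
[[ 0.    -0.001  1.   ]
 [-1.     0.     0.   ]
 [-0.    -1.    -0.001]]
stopL top front [0.4673 0.114  0.058 ]
stopR top front [0.574  0.1227 0.058 ]
pinL [ 0.4697 -0.0016  0.032 ]
pinR [0.6028 0.0156 0.032 ]
band TL? [0.4665 0.0675 0.012 ]
band BL [0.4751 0.0098 0.012 ]
band BR [0.5957 0.0234 0.012 ]
rollerL bottom [ 0.4972 -0.1453  0.02  ]
endL top [ 0.4924 -0.0903  0.034 ]
endR top [ 0.6002 -0.0659  0.034 ]
keeper bar L [ 0.4906 -0.213   0.04  ]
keeper bar R [ 0.6395 -0.1962  0.04  ]
keeper face L [ 0.5278 -0.1808  0.05  ]
keeper face R [ 0.6012 -0.1744  0.05  ]
rubber L [0.4891 0.0665 0.051 ]
rubber R [0.5674 0.0755 0.051 ]
fence inner L bot [ 0.4955 -0.21    0.03  ]
scene bed [(0.84, [217.4, 181.7, 369.7, 308.4]), (0.18, [312.5, 208.2, 376.8, 254.3])]
scene roller [(0.95, [249.0, 203.4, 292.7, 242.7]), (0.52, [217.4, 182.6, 270.6, 215.9])]
scene keeper [(0.37, [215.8, 183.4, 370.7, 310.3])]
side bed [(0.96, [261.1, 208.5, 404.5, 331.3])]
side roller [(0.78, [321.3, 251.6, 366.4, 290.1])]
side keeper [(0.34, [254.1, 255.6, 304.4, 299.4]), (0.21, [322.9, 252.0, 364.1, 291.8])]
wrist bed [(0.59, [147.1, 0.0, 391.6, 444.5])]
wrist roller [(0.89, [222.8, 282.2, 363.8, 356.2]), (0.2, [231.4, 398.0, 394.1, 448.9])]
wrist keeper [(0.76, [230.9, 399.4, 390.7, 445.4])]
```

Run:
```python
import cv2
im=cv2.imread("pics/wrist0.png")
cv2.imwrite("pics/w_a.png",cv2.resize(im[0:220,140:400],None,fx=2.7,fy=2.7,interpolation=cv2.INTER_CUBIC))
cv2.imwrite("pics/w_b.png",cv2.resize(im[260:460,200:420],None,fx=3,fy=3,interpolation=cv2.INTER_CUBIC))
im=cv2.imread("pics/side0.png")
cv2.imwrite("pics/s_a.png",cv2.resize(im[200:335,250:430],None,fx=4,fy=4,interpolation=cv2.INTER_CUBIC))
```

```text
(no output)
```

View pics/w_a.png

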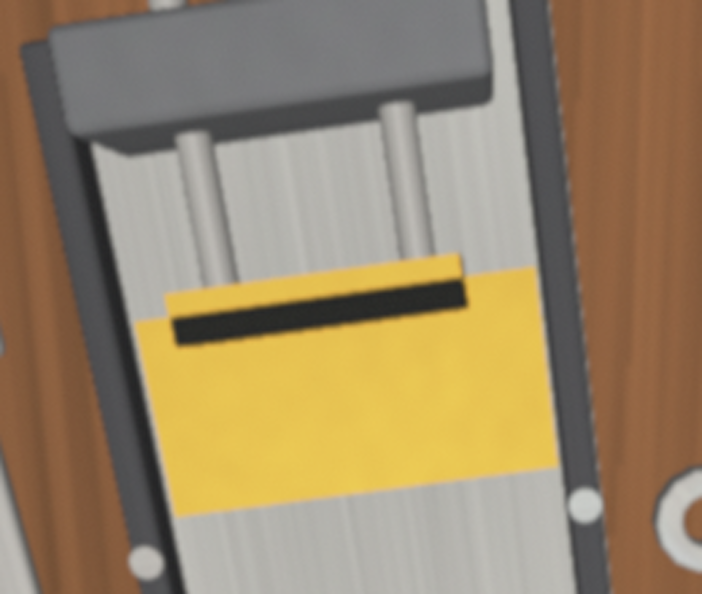

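View pics/w_b.png

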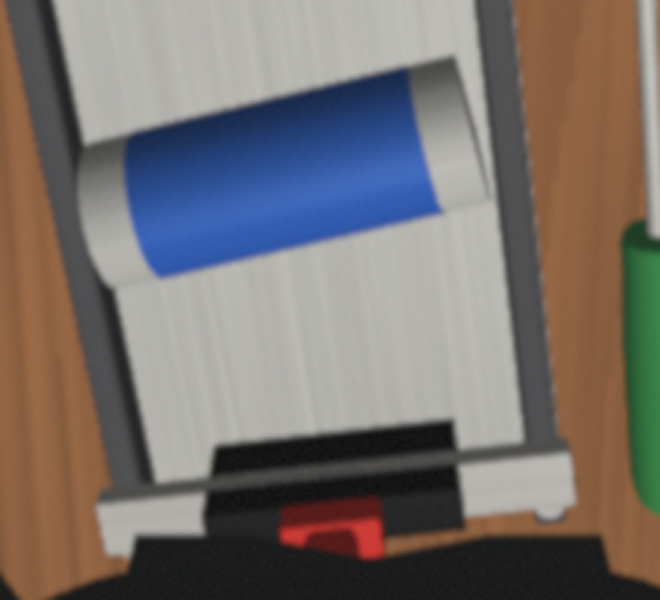

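View pics/s_a.png

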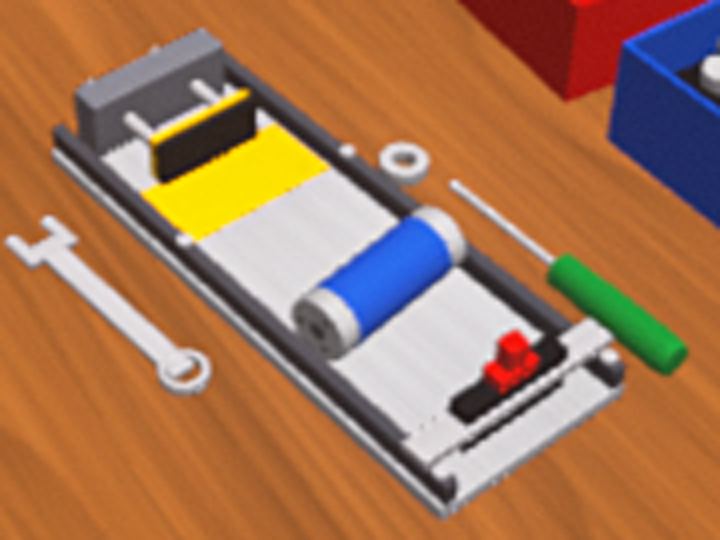

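Run:
```python
from h import *
from scipy.optimize import least_squares
o=ctrl.get_obs()
A=lambda x,y:(140+x/2.7,y/2.7)
S=lambda x,y:(250+x/4,200+y/4)
def pts(W): return [("wrist",A(78,137),(-.055,.165,.058)),("wrist",A(490,78),(.055,.165,.058)),("wrist",A(180,517),(-.062,.09-W,.012)),("wrist",A(558,466),(.062,.09-W,.012)),("wrist",A(137,322),(-.062,.09+W,.012)),("wrist",A(536,266),(.062,.09+W,.012)),
 ("side",S(445,517),(-.074,-.195,0)),("side",S(622,388),(.074,-.195,.006)),("side",S(52,152),(-.074,.195,.003)),
 ("side",S(137,192),(-.062,.09-0*W,.012)) if 0 else ("side",S(200,238),(-.062,.09-W,.012)),("side",S(328,165),(.062,.09-W,.012))]
def tw(p,b):
    c,s=np.cos(b[2]),np.sin(b[2]); return np.array([b[0]+c*p[0]-s*p[1],b[1]+s*p[0]+c*p[1],p[2]])
def f(b,only=None):
    return np.concatenate([w2px(n,tw(p,b),o)-u for n,u,p in pts(b[3]) if only in(None,n)])
for only in ["wrist","side",None]:
    r=least_squares(f,[.55,-.03,.1,.03],args=(only,),loss="soft_l1"); print(only,r.x.round(4),np.degrees(r.x[2]).round(2)); print(f(r.x,only).reshape(-1,2).round(1).tolist())
b=r.x
def inv(w): 
    c,s=np.cos(b[2]),np.sin(b[2]); d=w[:2]-b[:2]; return np.array([c*d[0]+s*d[1],-s*d[0]+c*d[1]])*1000
B=lambda x,y:(200+x/3,260+y/3)
print("rubber top front",[inv(px2w("wrist",*A(*p),.051)).round(1) for p in [(176,346),(466,306)]])
print("keeper front top",[inv(px2w("wrist",*B(*p),.050)).round(1) for p in [(217,446),(453,422)]])
print("keeper handle top front",[inv(px2w("wrist",*B(*p),.078)).round(1) for p in [(303,532),(357,530)]])
print("roller far-R end (z~.034..)",[inv(px2w("wrist",*B(*p),z)).round(1) for p,z in [((85,146),.034),((455,57),.034),((115,288),.034),((490,197),.034)]])
```

```text
wrist [ 0.5438 -0.0432  0.1299  0.0301] 7.44
[[-3.7, 0.3], [2.9, -0.7], [-1.9, 0.2], [1.6, 0.2], [-1.2, 0.1], [1.3, 0.2]]
side [ 0.5446 -0.0394  0.1279  0.0292] 7.33
[[-0.9, 0.1], [0.8, -1.0], [0.5, 0.4], [-3.9, 1.3], [1.0, -0.7]]
None [ 0.5438 -0.0431  0.1303  0.03  ] 7.46
[[-3.7, 0.2], [2.9, -1.0], [-1.8, -0.0], [1.6, -0.0], [-1.2, 0.1], [1.3, 0.1], [-0.0, 1.3], [1.6, 0.0], [0.7, 1.4], [-3.3, 2.5], [1.6, 0.4]]
rubber top front [array([-40.3, 111.3]), array([ 39.4, 111.3])]
keeper front top [array([ -31.4, -136.2]), array([  39.8, -137. ])]
keeper handle top front [array([  -5.4, -146.2]), array([   9.7, -147.5])]
roller far-R end (z~.034..) [array([-56.5, -41.3]), array([ 53.6, -27.7]), array([-56.6, -88.6]), array([ 59. , -73.1])]
```

```bash
python3 -m pendant '[-0.004,-0.038,0,0,0,3.7,0.06,-0.004,-0.038,0,0,0,3.75,0.06,-0.004,-0.038,-0.03,0,0,0,0.06,-0.0045,-0.0373,-0.036,0,0,0,0.06,0,0,0,0,0,0,0.06,0,0,0,0,0,0,0.06]'
python3 - <<'E'
from h import *
o=ctrl.get_obs(); print(o["eef_pos"],o["wrist_force"],o["opening"],Rq(o["eef_rot"])[:,2])
for n in ["wrist","side"]:
    im=ctrl.camera(n); cv2.imwrite(f"pics/{n}1.png",im[:,:,::-1])
print(w2px("wrist",[.5438,-.0431,.012],o))
E
```

```text
time_s: 1.35
eef_pos: [0.5589, -0.1511, 0.1318]
eef_rot: [0.532, -0.531, 0.466, -0.467]
wrist_force: [0.7, -0.5, 0.4]
opening: 0.703
[ 0.55889554 -0.15105686  0.13182056] [ 0.65201132 -0.48915031  0.39466716] 0.7029997050963798 [9.91611982e-01 1.29249275e-01 5.50193696e-04]
[320.01382134  53.77428666]
```

View pics/wrist1.png

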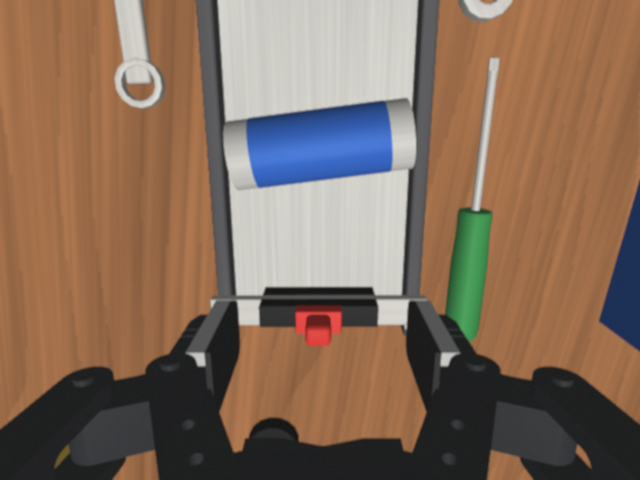

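View pics/side1.png

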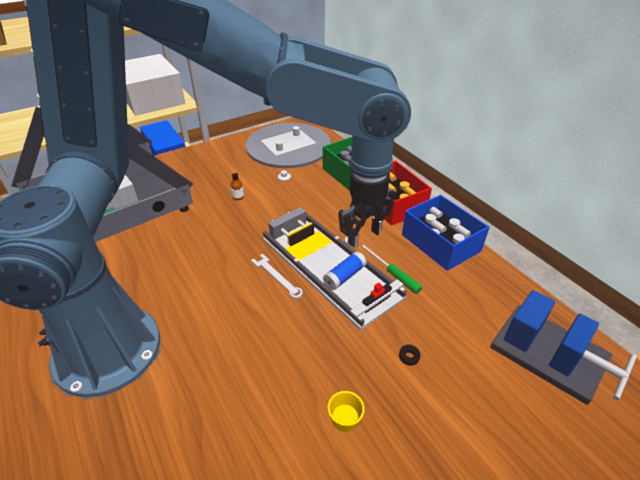

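```bash
cat >> h.py <<'E'
b=[.5438,-.0431,.1302]
def inv(w):
    c,s=np.cos(b[2]),np.sin(b[2]); d=np.asarray(w)[:2]-b[:2]; return (np.array([c*d[0]+s*d[1],-s*d[0]+c*d[1]])*1000).round(1)
E
python3 - <<'E'
from h import *
print("tcp",inv(ctrl.get_obs()["eef_pos"]))
for t,u,v,z in [("kface L",266,288,.05),("kface R",374,288,.05),("bar front L top",210,298,.04),("bar R",428,298,.04),("handle",306,318,.078),("handle",330,318,.078),("fenceL in",217,0,.03),("fenceR in",419,0,.03),("fenceL in low",234,296,.03),("fenceR low",404,296,.03),("roll back L",242,189,.034),("roll back R",414,168,.034),("front L",228,120,.034),("front R",408,98,.034)]:
    print(t,inv(px2w("wrist",u,v,z)))
E
```

```text
tcp [   1.7 -108.7]
kface L [ -34.8 -146.9]
kface R [  36.3 -146.9]
bar front L top [ -75.  -158.5]
bar R [  75.  -158.6]
handle [  -7.6 -154.5]
handle [   6.8 -154.5]
fenceL in [-59.6  27. ]
fenceR in [59.  27.1]
fenceL in low [ -60.7 -161.5]
fenceR low [  60.5 -161.5]
roll back L [-50.1 -84. ]
roll back R [ 61.2 -70.4]
front L [-56.6 -40.7]
front R [ 54.9 -27.6]
```

```bash
python3 -m pendant '[-0.0017,0,-0.05,0,0,0,0.06,0,0,-0.045,0,0,0,0.06,0,0,-0.018,0,0,0,0.06,0,0,0,0,0,0,0.06,0,0,0,0,0,0,0.06]'
python3 - <<'E'
from h import *
o=ctrl.get_obs(); print(inv(o["eef_pos"]),o["eef_pos"],o["wrist_force"],o["torque"])
for n in ["wrist","side"]:
    im=ctrl.camera(n); cv2.imwrite(f"pics/{n}2.png",im[:,:,::-1])
im=cv2.imread("pics/side2.png"); cv2.imwrite("pics/side2c.png",cv2.resize(im[180:335,240:430],None,fx=4,fy=3.8,interpolation=cv2.INTER_CUBIC))
E
```

```text
time_s: 2.08
eef_pos: [0.5586, -0.1518, 0.0205]
eef_rot: [0.532, -0.531, 0.465, -0.468]
wrist_force: [-0.2, -0.9, 1.1]
opening: 0.699
[   0.6 -109.7] [ 0.55863929 -0.15181743  0.02047019] [-0.20111446 -0.88648598  1.11340662] [-0.02401597 -0.02358096 -0.00764611]
```

View pics/wrist2.png

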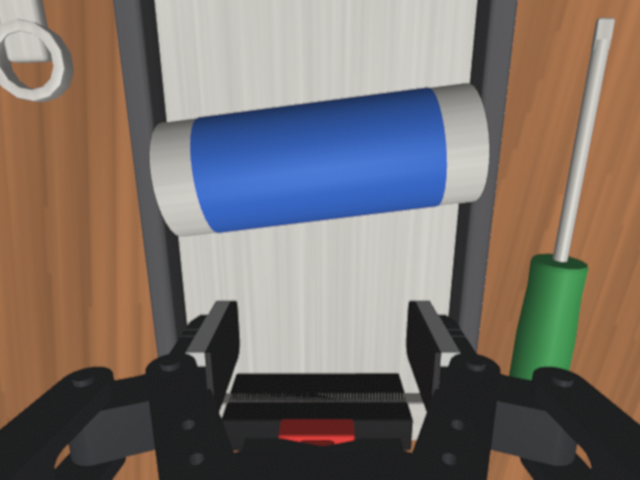

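View pics/side2c.png

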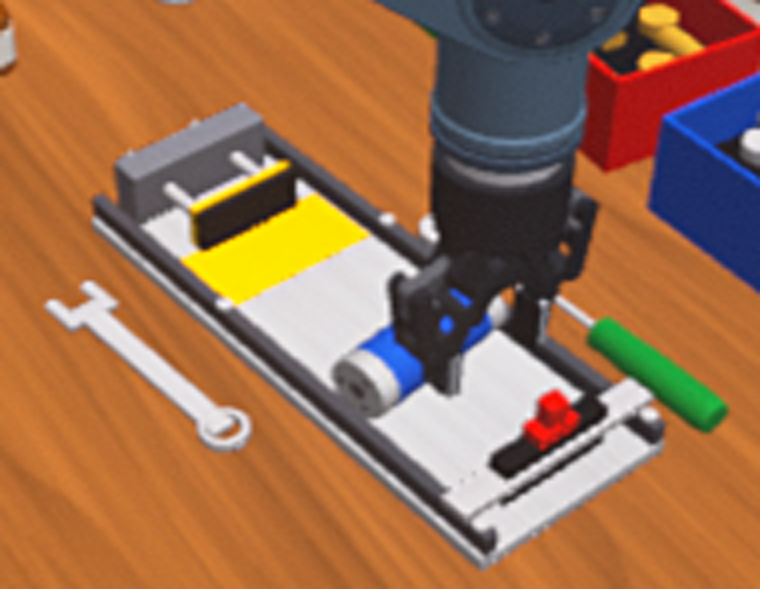

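```bash
for i in 1 2 3; do python3 -m pendant '[0,0,-0.001,0,0,0,0.06]' | grep -E "force|pos"; done; python3 -m pendant '[-0.00065,0.00496,0,0,0,0,0.06,-0.00065,0.00496,0,0,0,0,0.06,-0.00065,0.00496,0,0,0,0,0.06,-0.00065,0.00496,0,0,0,0,0.06,-0.00065,0.00496,0,0,0,0,0.06,-0.00065,0.00496,0,0,0,0,0.06,-0.00065,0.00496,0,0,0,0,0.06,-0.00065,0.00496,0,0,0,0,0.06]'
python3 - <<'E'
from h import *
print(inv(ctrl.get_obs()["eef_pos"]))
im=ctrl.camera("wrist"); cv2.imwrite(f"pics/wrist3.png",im[:,:,::-1])
E
```

```text
eef_pos: [0.5578, -0.1518, 0.0187]
wrist_force: [-0.5, -0.5, -0.2]
eef_pos: [0.5571, -0.1515, 0.0168]
wrist_force: [-0.5, -0.5, -0.1]
eef_pos: [0.5569, -0.1513, 0.0154]
wrist_force: [-0.9, 0.6, -0.4]
time_s: 3.55
eef_pos: [0.5512, -0.1117, 0.0157]
eef_rot: [-0.531, 0.532, -0.466, 0.466]
wrist_force: [-4.6, -1.7, 7.0]
opening: 0.703
[ -1.6 -69. ]
```

View pics/wrist3.png

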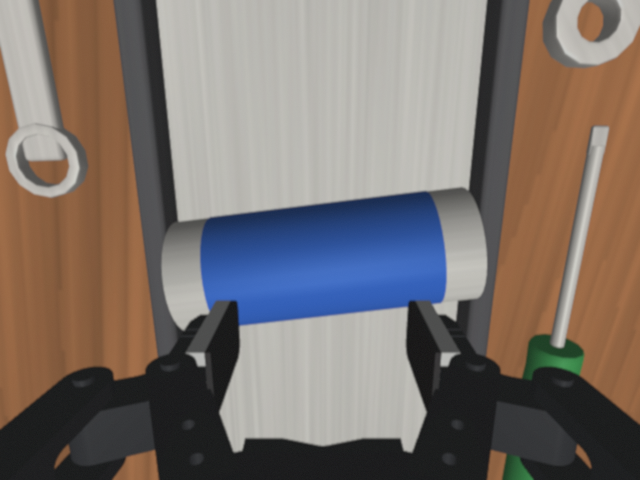

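```bash
for i in 1 2 3; do python3 -m pendant '[0,0,0,0,0,0,0.06]' | grep -E "force|pos"; done
python3 - <<'E'
from h import *
o=ctrl.get_obs();print(o["torque"])
for n in ["side","scene"]:
  im=ctrl.camera(n); cv2.imwrite(f"pics/{n}4.png",im[:,:,::-1])
im=cv2.imread("pics/side4.png"); a=cv2.resize(im[180:335,240:430],(580,475),interpolation=cv2.INTER_CUBIC)
cv2.imwrite("pics/side4c.png",a)
im=cv2.imread("pics/scene4.png"); cv2.imwrite("pics/scene4c.png",cv2.resize(im[160:310,200:390],None,fx=4,fy=4,interpolation=cv2.INTER_CUBIC))
E
```

```text
eef_pos: [0.5514, -0.1117, 0.0159]
wrist_force: [-3.9, -0.7, 5.0]
eef_pos: [0.5514, -0.1118, 0.0158]
wrist_force: [-3.1, -0.9, 6.2]
eef_pos: [0.5514, -0.1119, 0.0158]
wrist_force: [-3.2, -1.6, 5.5]
[-0.1824473   0.69445804  0.02298441]
```

View pics/side4c.png

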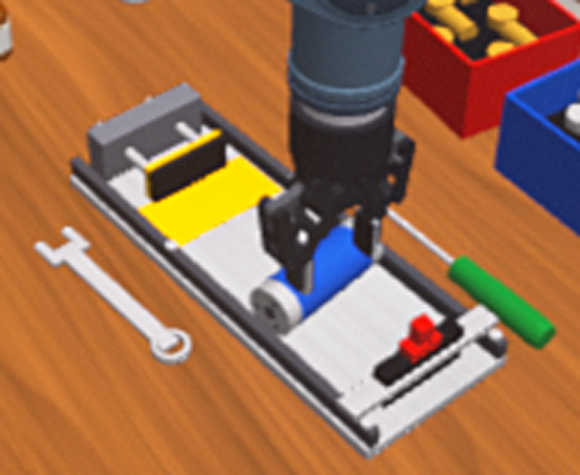

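View pics/scene4c.png

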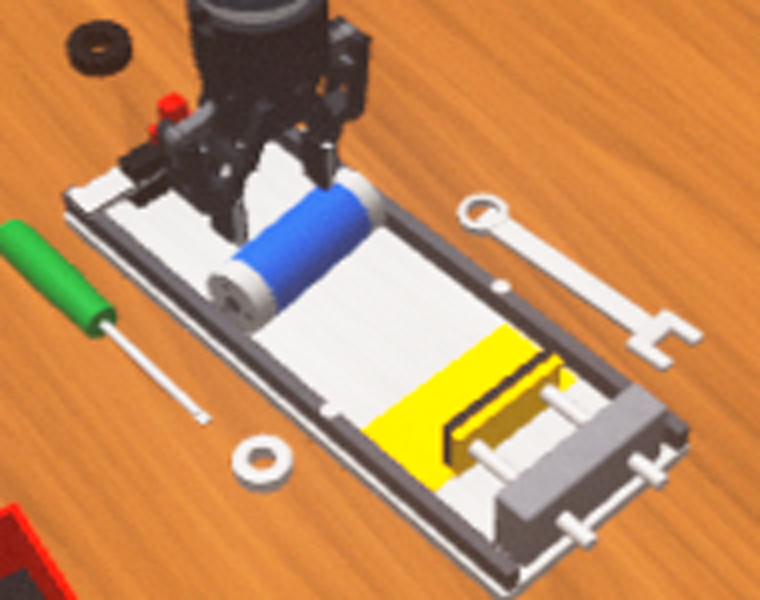

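```bash
for i in 1 2 3 4; do python3 -m pendant '[0.0005,0,0.001,0,0,0,0.06]' | grep -E "force|pos|opening"; done
python3 - <<'E'
from h import *
o=ctrl.get_obs();print(o["torque"],inv(o["eef_pos"]))
E
```

```text
eef_pos: [0.5522, -0.1116, 0.0165]
wrist_force: [-0.7, 0.5, 0.2]
opening: 0.706
eef_pos: [0.5528, -0.1114, 0.0173]
wrist_force: [-0.2, -0.1, -0.7]
opening: 0.701
eef_pos: [0.5532, -0.1114, 0.0182]
wrist_force: [-0.6, 0.8, -0.2]
opening: 0.702
eef_pos: [0.5536, -0.1115, 0.0192]
wrist_force: [0.0, 0.0, 0.7]
opening: 0.701
[ 0.04569061 -0.03920217 -0.03147194] [  0.9 -69.1]
```

```bash
python3 -m pendant '[0,0,0.001,0,0,0,0.048,-0.00065,0.00496,0,0,0,0,0.048,-0.00065,0.00496,0,0,0,0,0.048,-0.00065,0.00496,0,0,0,0,0.048,-0.00065,0.00496,0,0,0,0,0.048,-0.00065,0.00496,0,0,0,0,0.048,-0.00065,0.00496,0,0,0,0,0.048,-0.00065,0.00496,0,0,0,0,0.048,-0.00065,0.00496,0,0,0,0,0.048,-0.00065,0.00496,0,0,0,0,0.048]'
python3 - <<'E'
from h import *
print(inv(ctrl.get_obs()["eef_pos"]))
im=ctrl.camera("wrist"); cv2.imwrite(f"pics/wrist5.png",im[:,:,::-1])
E
```

```text
time_s: 5.82
eef_pos: [0.5477, -0.0666, 0.0203]
eef_rot: [0.531, -0.531, 0.466, -0.466]
wrist_force: [-0.4, -0.1, 0.6]
opening: 0.564
[  0.9 -23.8]
```

View pics/wrist5.png

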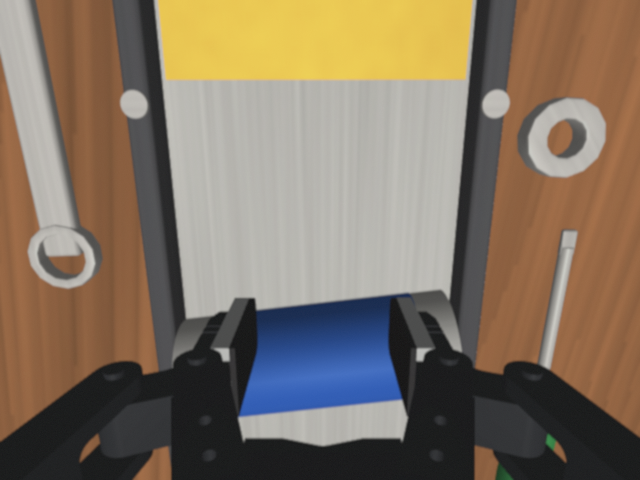

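Run:
```python
from h import *
o=ctrl.get_obs(); Rt=Rq(o["eef_rot"])
for t,u,v,z in [("front L",188,318,.034),("front R",445,291,.034),("back L",240,415,.034),("back R",400,400,.034),("back R",400,400,.02)]: print(t,inv(px2w("wrist",u,v,z)))
for d in [[-.011,0,.03],[.011,0,.03],[-.011,-.008,.03],[-.011,-.0187,.03],[-.011,-.05,.04]]: print(d,w2px("wrist",o["eef_pos"]+Rt@np.array(d),o))
for n in ["side","scene"]:
  im=ctrl.camera(n); cv2.imwrite(f"pics/{n}5.png",im[:,:,::-1])
im=cv2.imread("pics/side5.png"); cv2.imwrite("pics/side5c.png",cv2.resize(im[200:310,260:400],None,fx=5,fy=5,interpolation=cv2.INTER_CUBIC))
im=cv2.imread("pics/scene5.png"); cv2.imwrite("pics/scene5c.png",cv2.resize(im[170:310,210:370],None,fx=4,fy=4,interpolation=cv2.INTER_CUBIC))
```

```text
front L [-55.6 -34.3]
front R [ 51.9 -22. ]
back L [-36.3 -82.8]
back R [ 35.9 -74.8]
back R [ 38.9 -85.4]
[-0.011, 0, 0.03] [389.8945719  257.89989393]
[0.011, 0, 0.03] [387.73369806 303.92674118]
[-0.011, -0.008, 0.03] [392.7991399  264.03681268]
[-0.011, -0.0187, 0.03] [397.09863631 273.12100699]
[-0.011, -0.05, 0.04] [444.09022131 307.43861453]
```

View pics/side5c.png

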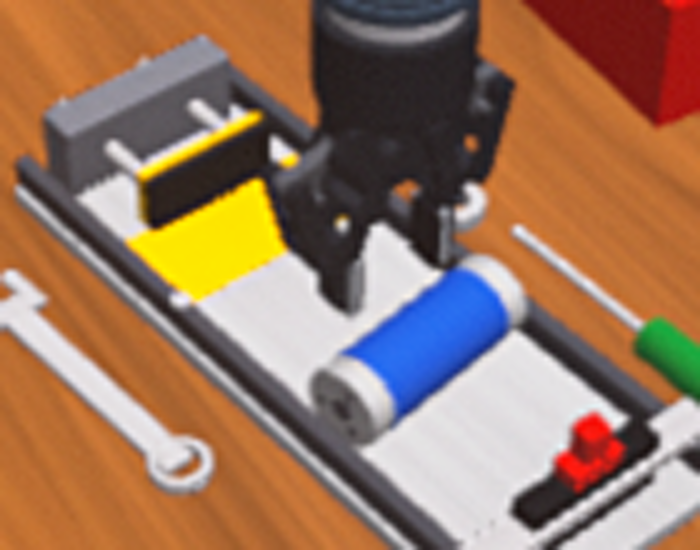

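View pics/scene5c.png

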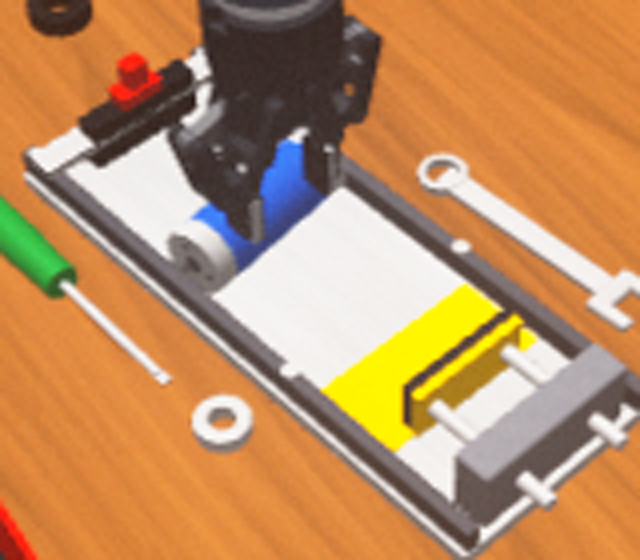

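Run:
```python
from h import *
def ray(n,u,v):
    Rc,t,i=campose(n); d=Rc@np.array([(u-i["cx"])/i["fx"],(v-i["cy"])/i["fy"],1.]); return t,d/np.linalg.norm(d)
def tri(a,b_):
    A=np.zeros((3,3));B=np.zeros(3);rs=[ray(*a),ray(*b_)]
    for t,d in rs: P=np.eye(3)-np.outer(d,d);A+=P;B+=P@t
    x=np.linalg.solve(A,B); return x, [np.linalg.norm(np.cross(x-t,d)) for t,d in rs]
for nm,s,c in [("-x",(260+350/5,200+312/5),(210+325/4,170+190/4)),("+x",(260+445/5,200+265/5),(210+250/4,170+240/4))]:
    x,e=tri(("side",*s),("scene",*c)); print(nm,x.round(4),inv(x),np.round(e,4))
print(ctrl.get_obs()["eef_pos"])
```

```text
-x [ 0.5198 -0.0699  0.053 ] [-27.3 -23.5] [0.0043 0.0043]
+x [ 0.5775 -0.0649  0.0514] [ 30.6 -26. ] [0.0056 0.0056]
[ 0.54771828 -0.06670822  0.02027818]
```

```bash
python3 -m pendant '[0,0,0.04,0,0,0,0,0,0,0.04,0,0,0,0,0,0,0,0,0,0,0,0,0,0,0,0,0,0,0,0,0,0,0,0,0]'
python3 - <<'E'
from h import *
o=ctrl.get_obs(); print(o["eef_pos"],o["opening"])
im=ctrl.camera("wrist").copy(); 
p=w2px("wrist",o["eef_pos"],o); print(p); cv2.circle(im,(int(p[0]),int(p[1])),3,(255,0,0),-1)
cv2.imwrite(f"pics/wrist6.png",im[:,:,::-1])
im=ctrl.camera("side").copy();p=w2px("side",o["eef_pos"]); print(p); cv2.circle(im,(int(p[0]),int(p[1])),1,(255,0,0),-1)
cv2.imwrite("pics/side6c.png",cv2.resize(im[170:310,260:400,::-1],None,fx=4.2,fy=4.2,interpolation=cv2.INTER_CUBIC))
E
```

```text
time_s: 6.6
eef_pos: [0.5467, -0.0667, 0.0988]
eef_rot: [-0.531, 0.532, -0.467, 0.466]
wrist_force: [0.1, 0.0, 0.3]
opening: 0.004
[ 0.54666571 -0.06669475  0.09882174] 0.004440665390506177
[321.46913072 281.31513413]
[337.2470063  243.69648163]
```

View pics/wrist6.png

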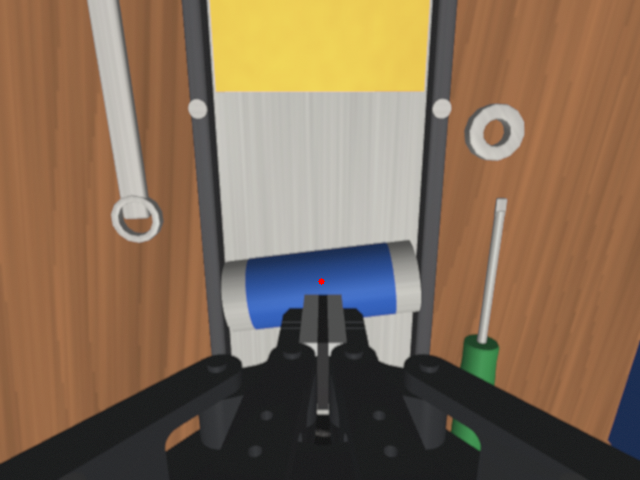

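View pics/side6c.png

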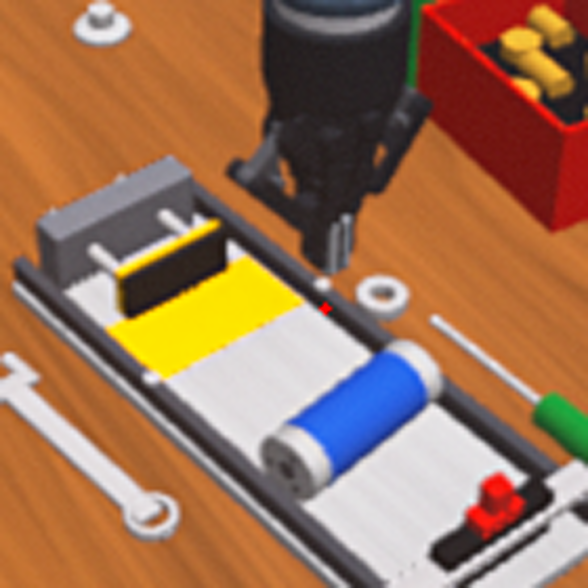

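```bash
python3 -m pendant '[0.005,-0.039,0,0,0,0,0.04,0.0055,-0.0395,0,0,0,0,0.04,0,0,-0.05,0,0,0,0.04,0,0,-0.035,0,0,0,0.04,0,0,-0.005,0,0,0,0.04,0,0,-0.003,0,0,0,0.04,0,0,-0.003,0,0,0,0.04,0,0,0,0,0,0,0.04]'
python3 - <<'E'
from h import *
o=ctrl.get_obs(); print(o["eef_pos"],o["opening"],inv(o["eef_pos"]))
im=ctrl.camera("side"); cv2.imwrite("pics/side7c.png",cv2.resize(im[190:330,270:410,::-1],None,fx=4.2,fy=4.2,interpolation=cv2.INTER_CUBIC))
im=ctrl.camera("wrist"); cv2.imwrite("pics/wrist7.png",im[:,:,::-1])
E
```

```text
time_s: 7.7
eef_pos: [0.5591, -0.1457, 0.0054]
eef_rot: [0.532, -0.531, 0.466, -0.467]
wrist_force: [0.0, 0.3, -0.0]
opening: 0.471
[ 0.55909134 -0.14571715  0.00538647] 0.4705516064750979 [   1.8 -103.7]
```

View pics/side7c.png

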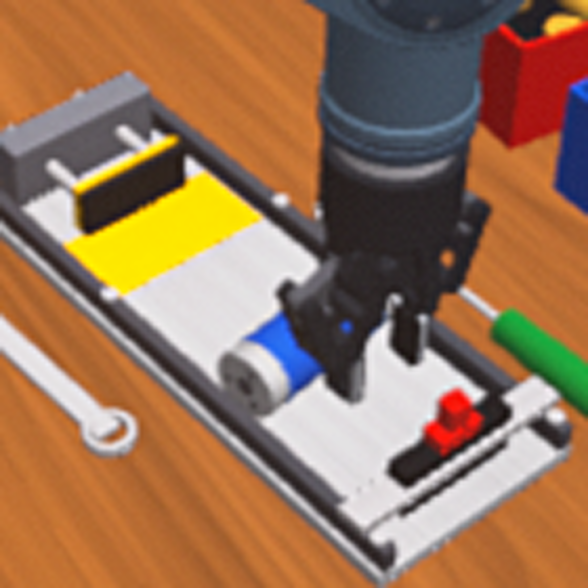

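View pics/wrist7.png

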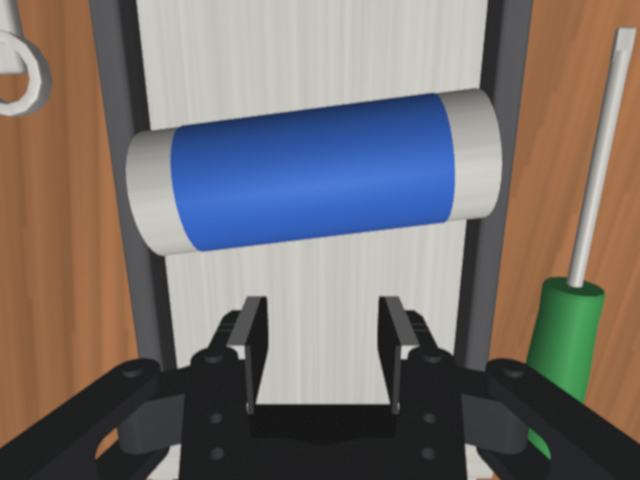

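```bash
python3 -m pendant '[-0.0015,0,-0.003,0,0,0,0.04,0,0,-0.003,0,0,0,0.04,0,0,0,0,0,0,0.04]'|grep -E "pos|force";python3 -m pendant '[0,0,-0.002,0,0,0,0.04,0,0,-0.002,0,0,0,0.04,0,0,-0.001,0,0,0,0.04,0,0,0,0,0,0,0.04]'|grep -E "pos|force"
python3 - <<'E'
from h import *
o=ctrl.get_obs(); print(o["eef_pos"],o["opening"],inv(o["eef_pos"]))
for n in ["side","scene"]:
  im=ctrl.camera(n); cv2.imwrite(f"pics/{n}8.png",im[:,:,::-1])
im=cv2.imread("pics/side8.png"); a=cv2.resize(im[225:325,300:400],None,fx=5.5,fy=5.5,interpolation=cv2.INTER_CUBIC);cv2.imwrite("pics/side8c.png",a)
E
```

```text
eef_pos: [0.5564, -0.1453, -0.0021]
wrist_force: [-0.3, 0.7, -0.0]
eef_pos: [0.5567, -0.1455, -0.0068]
wrist_force: [0.6, -0.1, -0.3]
[ 0.55667866 -0.14545511 -0.00684447] 0.4673531941535547 [  -0.5 -103.2]
```

View pics/side8c.png

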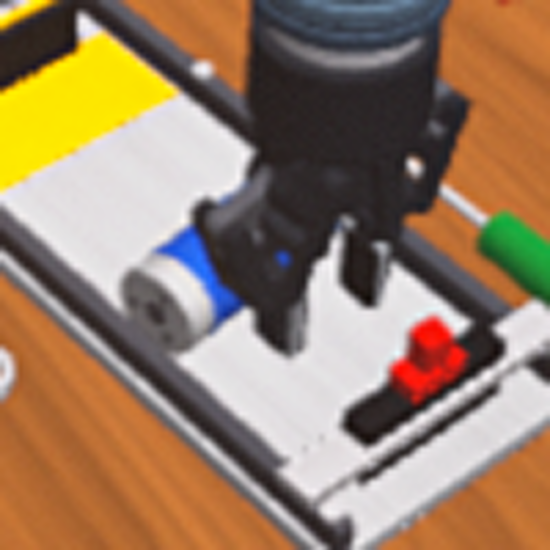

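Run:
```python
from h import *
for z in [.012,.02,.028,.036]: print(z,inv(px2w("side",300+290/5.5,225+355/5.5,z)),inv(px2w("side",300+372/5.5,225+305/5.5,z)))
```

```text
0.012 [ -14.1 -100.1] [  34.3 -101. ]
0.02 [ -19.2 -105.2] [  28.7 -106.1]
0.028 [ -24.4 -110.3] [  23.  -111.1]
0.036 [ -29.5 -115.4] [  17.4 -116.2]
```

```bash
python3 -m pendant '[0,0,-0.002,0,0,0,0.04,0,0,-0.002,0,0,0,0.04,0,0,0,0,0,0,0.04]'|grep -E "pos|force";python3 -m pendant '[-0.0004,0.00298,0,0,0,0,0.04,-0.0004,0.00298,0,0,0,0,0.04,-0.0004,0.00298,0,0,0,0,0.04,-0.0004,0.00298,0,0,0,0,0.04,-0.0004,0.00298,0,0,0,0,0.04,-0.0004,0.00298,0,0,0,0,0.04,-0.0004,0.00298,0,0,0,0,0.04]'|grep -E "pos|force"
python3 - <<'E'
from h import *
o=ctrl.get_obs(); print(inv(o["eef_pos"]))
im=ctrl.camera("wrist"); cv2.imwrite("pics/wrist9.png",im[:,:,::-1])
E
```

```text
eef_pos: [0.5566, -0.1454, -0.011]
wrist_force: [0.0, -0.2, 0.2]
eef_pos: [0.554, -0.1244, -0.0107]
wrist_force: [1.2, -0.2, -0.1]
[ -0.5 -81.9]
```

View pics/wrist9.png

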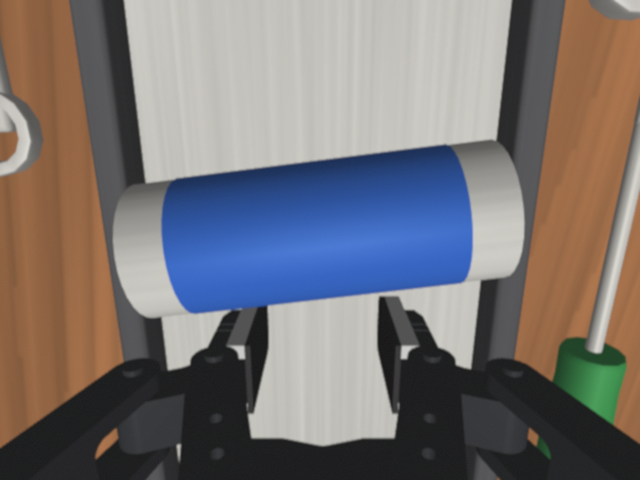

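```bash
python3 -m pendant '[-0.0004,0.00298,0,0,0,0,0.04,-0.0004,0.00298,0,0,0,0,0.04,-0.0004,0.00298,0,0,0,0,0.04,-0.0004,0.00298,0,0,0,0,0.04,-0.0004,0.00298,0,0,0,0,0.04,-0.0004,0.00298,0,0,0,0,0.04,-0.0004,0.00298,0,0,0,0,0.04,-0.0004,0.00298,0,0,0,0,0.04]'|grep -E "pos|force"
python3 - <<'E'
from h import *
o=ctrl.get_obs(); print(inv(o["eef_pos"]))
im=ctrl.camera("wrist"); cv2.imwrite("pics/wrist10.png",im[:,:,::-1])
E
```

```text
eef_pos: [0.5507, -0.1006, -0.0107]
wrist_force: [-0.5, 0.2, 0.3]
[ -0.6 -57.9]
```

View pics/wrist10.png

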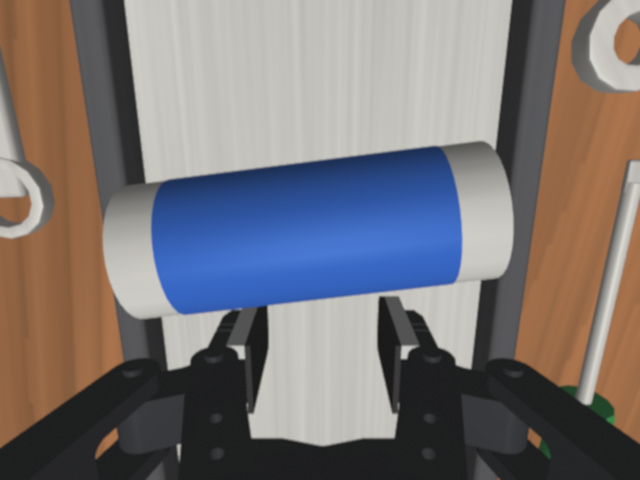

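```bash
python3 -m pendant '[-0.0005,0.00397,0,0,0,0,0.04,-0.0005,0.00397,0,0,0,0,0.04,-0.0005,0.00397,0,0,0,0,0.04,-0.0005,0.00397,0,0,0,0,0.04,-0.0005,0.00397,0,0,0,0,0.04,-0.0005,0.00397,0,0,0,0,0.04,-0.0005,0.00397,0,0,0,0,0.04,-0.0005,0.00397,0,0,0,0,0.04,-0.0005,0.00397,0,0,0,0,0.04,-0.0005,0.00397,0,0,0,0,0.04,-0.0005,0.00397,0,0,0,0,0.04,-0.0005,0.00397,0,0,0,0,0.04]'|grep -E "pos|force"
python3 - <<'E'
from h import *
o=ctrl.get_obs(); print(inv(o["eef_pos"]))
im=ctrl.camera("wrist"); cv2.imwrite("pics/wrist11.png",im[:,:,::-1])
E
```

```text
eef_pos: [0.5447, -0.0528, -0.0107]
wrist_force: [0.3, -1.2, 0.6]
[-0.4 -9.8]
```

View pics/wrist11.png

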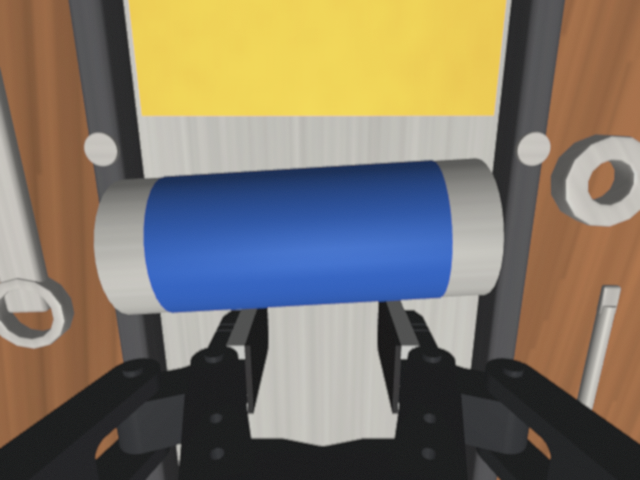

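```bash
python3 - <<'E'
from h import *
for u,v in [(160,178),(440,161),(160,312),(440,298)]: print(inv(px2w("wrist",u,v,.034)))
E
python3 -m pendant '[-0.0005,0.00397,0,0,0,0,0.04,-0.0005,0.00397,0,0,0,0,0.04,-0.0005,0.00397,0,0,0,0,0.04,-0.0005,0.00397,0,0,0,0,0.04,-0.0005,0.00397,0,0,0,0,0.04,-0.0005,0.00397,0,0,0,0,0.04,-0.0005,0.00397,0,0,0,0,0.04,-0.0005,0.00397,0,0,0,0,0.04,-0.0005,0.00397,0,0,0,0,0.04]'|grep -E "pos|force"
python3 - <<'E'
from h import *
o=ctrl.get_obs(); print(inv(o["eef_pos"]))
im=ctrl.camera("wrist"); cv2.imwrite("pics/wrist12.png",im[:,:,::-1])
E
```

```text
[-50.3  43.1]
[35.9 48.3]
[-55.3  -2.4]
[39.5  2.8]
eef_pos: [0.5402, -0.0171, -0.0107]
wrist_force: [0.5, -1.6, -0.0]
[-0.2 26.2]
```

View pics/wrist12.png

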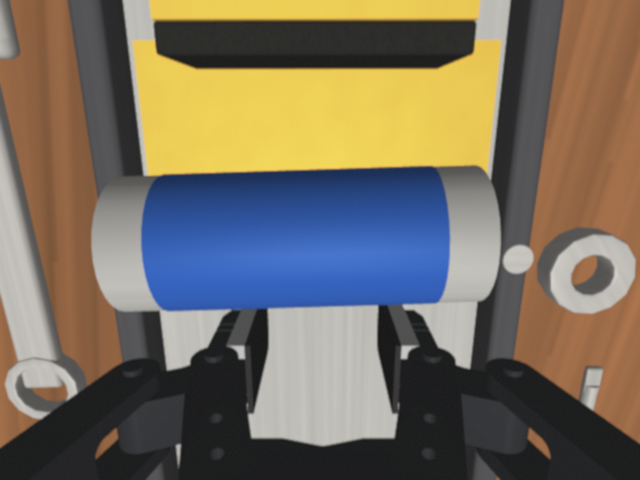

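```bash
python3 -m pendant '[-0.0005,0.00397,0,0,0,0,0.04,-0.0005,0.00397,0,0,0,0,0.04,-0.0004,0.00298,0,0,0,0,0.04,-0.0003,0.00198,0,0,0,0,0.04,-0.0003,0.00198,0,0,0,0,0.04,0,0,0,0,0,0,0.04]'|grep -E "pos|force"
python3 - <<'E'
from h import *
o=ctrl.get_obs(); print(inv(o["eef_pos"]))
im=ctrl.camera("wrist"); cv2.imwrite("pics/wrist13.png",im[:,:,::-1])
E
```

```text
eef_pos: [0.5381, -0.0022, -0.0108]
wrist_force: [-0.3, -0.7, 0.3]
[-0.3 41.2]
```

View pics/wrist13.png

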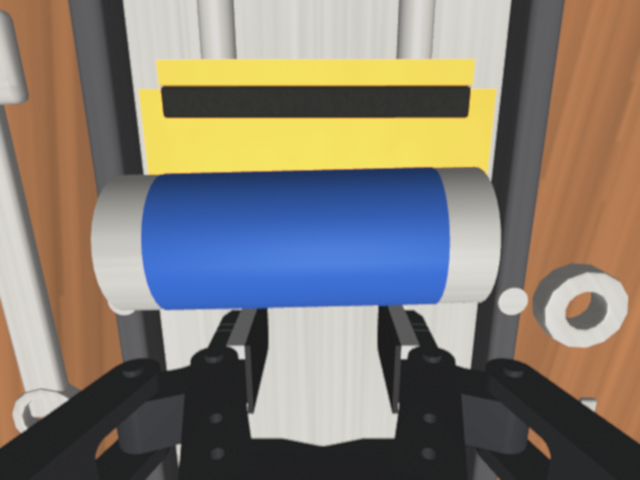

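```bash
python3 - <<'E'
from h import *
print(inv(px2w("wrist",317,117,.051)), inv(px2w("wrist",317,170,.045)))
E
for i in 1 2; do python3 -m pendant '[-0.00026,0.00198,0,0,0,0,0.04,-0.00026,0.00198,0,0,0,0,0.04,0,0,0,0,0,0,0.04]'|grep -E "pos|force"; done
```

```text
[ -1.3 111.7] [-1.4 97.4]
eef_pos: [0.5377, 0.0017, -0.0107]
wrist_force: [0.2, 0.5, 0.4]
eef_pos: [0.5371, 0.0057, -0.0108]
wrist_force: [0.6, 0.3, 0.3]
```

```bash
for i in 1 2 3; do python3 -m pendant '[-0.00013,0.00099,0,0,0,0,0.04]'|grep -E "pos|force"; done
```

```text
eef_pos: [0.5371, 0.0064, -0.0107]
wrist_force: [0.8, -1.3, -0.2]
eef_pos: [0.537, 0.0073, -0.0107]
wrist_force: [-0.6, -0.8, 0.7]
eef_pos: [0.5369, 0.0084, -0.0107]
wrist_force: [-0.1, -1.4, 0.2]
```

```bash
python3 -c "
from h import *
print(inv(ctrl.get_obs()['eef_pos']))
im=ctrl.camera('wrist'); cv2.imwrite('pics/wrist14.png',im[:,:,::-1])"; for i in 1 2; do python3 -m pendant '[-0.00007,0.0005,0,0,0,0,0.04]'|grep -E "pos|force"; done
```

```text
[-0.2 51.9]
eef_pos: [0.5368, 0.0089, -0.0107]
wrist_force: [-0.4, -1.2, -0.0]
eef_pos: [0.5367, 0.0094, -0.0107]
wrist_force: [0.2, -2.4, -0.6]
```

View pics/wrist14.png

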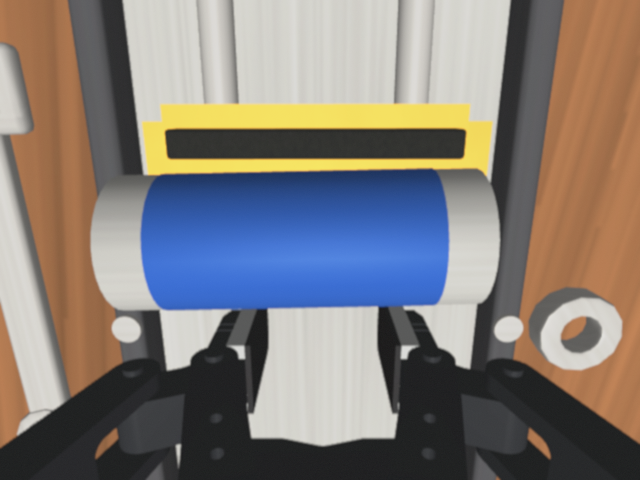

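```bash
for i in 1 2 3 4; do python3 -m pendant '[-0.00007,0.0005,0,0,0,0,0.04]'|grep -E "force"; done
```

```text
wrist_force: [0.3, -1.2, 1.0]
wrist_force: [0.3, -1.6, 1.2]
wrist_force: [1.1, -0.7, 0.2]
wrist_force: [0.3, -0.9, 0.8]
```

```bash
for i in 1 2 3 4; do python3 -m pendant '[-0.00007,0.0005,0,0,0,0,0.04]'|grep -E "force"; done
```

```text
wrist_force: [0.1, -1.4, -0.1]
wrist_force: [0.5, -0.9, 0.4]
wrist_force: [-0.3, -2.4, 0.4]
wrist_force: [-1.0, -2.8, 1.5]
```

```bash
for i in 1 2 3; do python3 -m pendant '[-0.00003,0.00025,0,0,0,0,0.04]'|grep -E "force"; done
```

```text
wrist_force: [-1.6, -2.1, 2.1]
wrist_force: [-1.4, -2.9, 0.2]
wrist_force: [-1.0, -4.7, 0.8]
```

```bash
for i in 1 2 3; do python3 -m pendant '[0,0,0,0,0,0,0.04]'|grep -E "force"; done;  python3 -c "
from h import *
print(inv(ctrl.get_obs()['eef_pos']))
im=ctrl.camera('wrist'); cv2.imwrite('pics/wrist15.png',im[:,:,::-1])"
```

```text
wrist_force: [-0.9, -4.9, 1.8]
wrist_force: [-2.0, -4.8, 0.9]
wrist_force: [-1.0, -4.9, 1.0]
[-0.4 57.3]
```

View pics/wrist15.png

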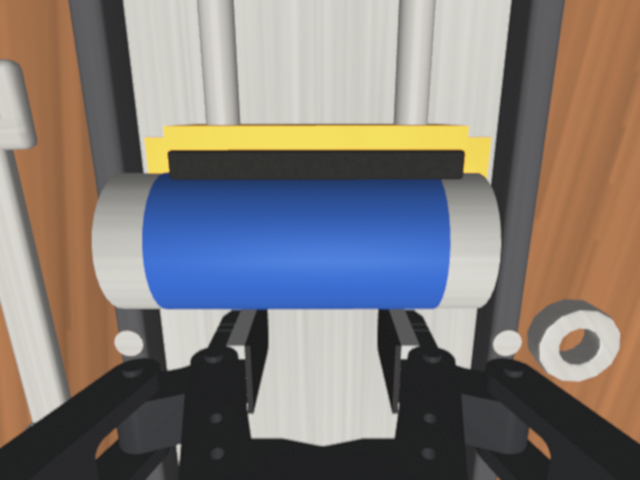

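```bash
python3 -m pendant '[-0.00002,0.00015,0,0,0,0,0.04]'|grep -E "force"; for i in 1 2 3; do python3 -m pendant '[0,0,0,0,0,0,0.04]'|grep -E "force"; done
```

```text
wrist_force: [-2.1, -6.3, 1.2]
wrist_force: [-1.1, -5.9, 1.9]
wrist_force: [-1.5, -5.8, 1.6]
wrist_force: [-1.2, -5.9, 1.6]
```

```bash
python3 -m pendant '[0,0,0,0,0,0,0.04,0,0,0,0,0,0,0.04,0,0,0,0,0,0,0.04,0,0,0,0,0,0,0.04,0,0,0,0,0,0,0.04,0,0,0,0,0,0,0.04]'|grep -E "time|force"; python3 -m pendant '[0.00003,-0.00025,0,0,0,0,0.04,0.00003,-0.00025,0,0,0,0,0.04,0.00003,-0.00025,0,0,0,0,0.04,0.00007,-0.0005,0,0,0,0,0.04,0.00013,-0.001,0,0,0,0,0.04,0.0003,-0.002,0,0,0,0,0.04,0.0006,-0.005,0,0,0,0,0.04,0.0013,-0.01,0,0,0,0,0.04,0,0,0.03,0,0,0,0.04,0,0,0.05,0,0,0,0.02,0,0,0.05,0,0,0,0]'; python3 -c "
from h import *
print(inv(ctrl.get_obs()['eef_pos']))
im=ctrl.camera('wrist'); cv2.imwrite('pics/wrist16.png',im[:,:,::-1])
im=ctrl.camera('scene'); cv2.imwrite('pics/scene16.png',cv2.resize(im[170:310,210:370,::-1],None,fx=4,fy=4))"
```

```text
time_s: 19.12
wrist_force: [-0.5, -5.1, 2.3]
time_s: 20.5
eef_pos: [0.5382, -0.0057, 0.1204]
eef_rot: [-0.531, 0.531, -0.467, 0.466]
wrist_force: [-0.6, -0.3, 0.2]
opening: 0.046
[-0.7 37.8]
```

View pics/wrist16.png

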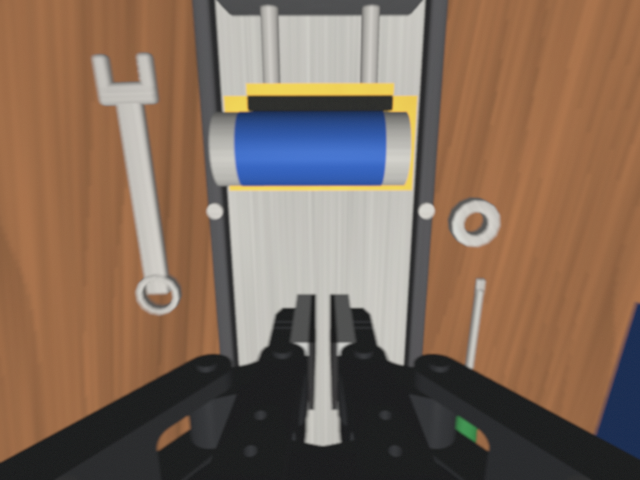

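View pics/scene16.png

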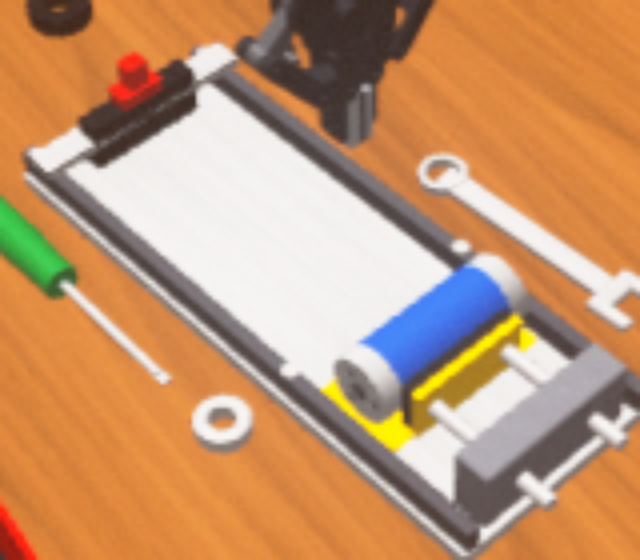

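```bash
python3 -m pendant '[0.0062,-0.0463,0,0,0,0,0,0.0062,-0.0463,0,0,0,0,0,0.0062,-0.0463,0,0,0,0,0,0.0062,-0.0463,0,0,0,0,0,0.0062,-0.0465,0,0,0,0,0,0,0,0,0,0,0,0,0,0,0,0,0,0,0]'; python3 -c "
from h import *
o=ctrl.get_obs();print(inv(o['eef_pos']))
im=ctrl.camera('wrist'); cv2.imwrite('pics/wrist17.png',im[:,:,::-1])
im=ctrl.camera('side'); cv2.imwrite('pics/side17.png',cv2.resize(im[190:350,270:430,::-1],None,fx=3.7,fy=3.7))"
```

```text
time_s: 21.48
eef_pos: [0.5688, -0.2366, 0.1184]
eef_rot: [0.531, -0.531, 0.467, -0.466]
wrist_force: [-0.9, -0.4, -0.7]
opening: 0.0
[  -0.3 -195.1]
```

View pics/wrist17.png

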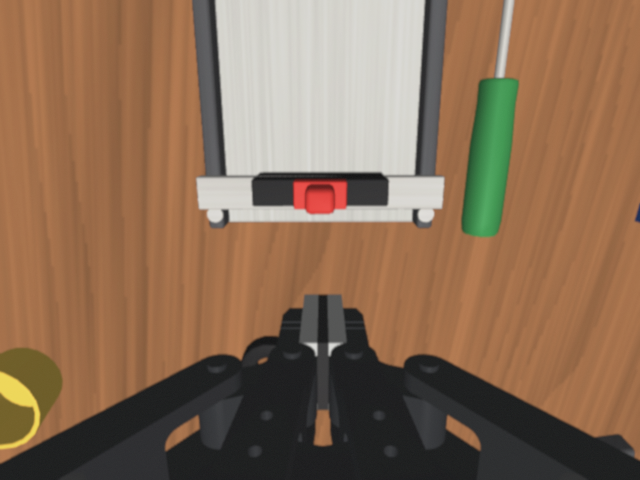

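View pics/side17.png

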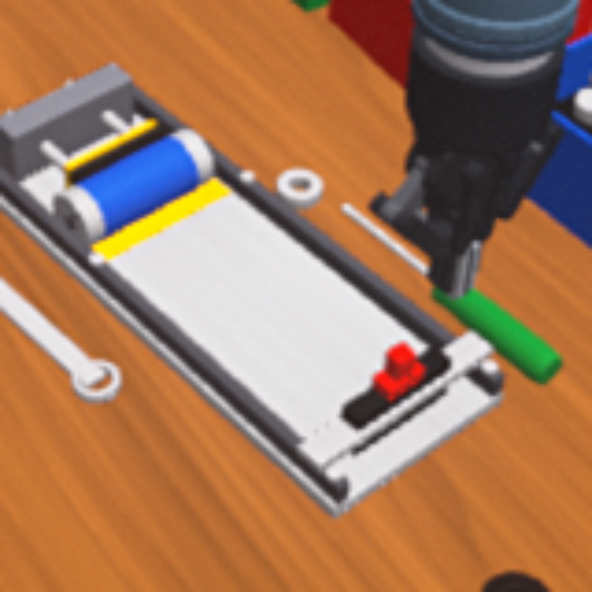

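```bash
python3 -c "
from h import *
for t,u,v,z in [('top front?',319,184,.078),('handle back top',319,213,.078),('bar front',319,178,.040),('bar back',230,208,.040),('block front',319,174,.05),('plate end',319,221,.012)]: print(t,inv(px2w('wrist',u,v,z)))"
```

```text
top front? [  -1.2 -156.9]
handle back top [  -1.2 -172.2]
bar front [  -1.5 -159.2]
bar back [ -56.1 -177.6]
block front [  -1.4 -155.5]
plate end [  -1.8 -192.6]
```

```bash
python3 -m pendant '[0,0,-0.045,0,0,0,0,0,0,-0.03,0,0,0,0,0,0,-0.009,0,0,0,0,0,0,0,0,0,0,0,0,0,0,0,0,0,0]'; python3 -c "
from h import *
o=ctrl.get_obs();print(inv(o['eef_pos']))
im=ctrl.camera('wrist'); cv2.imwrite('pics/wrist18.png',im[:,:,::-1])
im=ctrl.camera('side'); cv2.imwrite('pics/side18.png',cv2.resize(im[230:350,310:430,::-1],None,fx=4.9,fy=4.9,interpolation=cv2.INTER_CUBIC))"
```

```text
time_s: 22.2
eef_pos: [0.5707, -0.2371, 0.037]
eef_rot: [0.532, -0.531, 0.465, -0.467]
wrist_force: [-0.4, 0.8, 0.6]
opening: 0.003
[   1.5 -195.9]
```

View pics/side18.png

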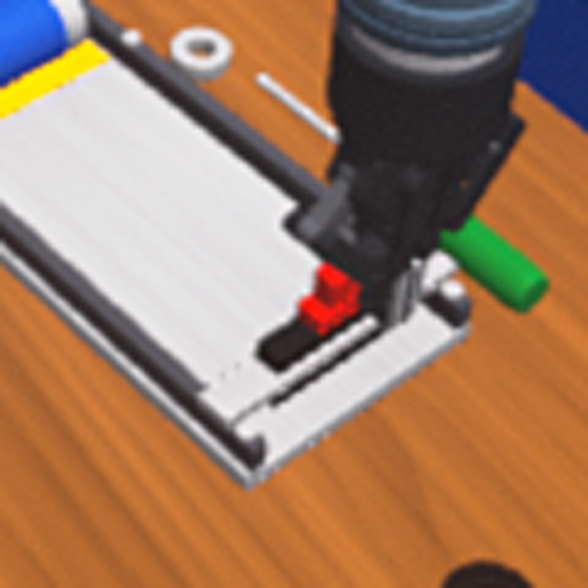

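View pics/wrist18.png

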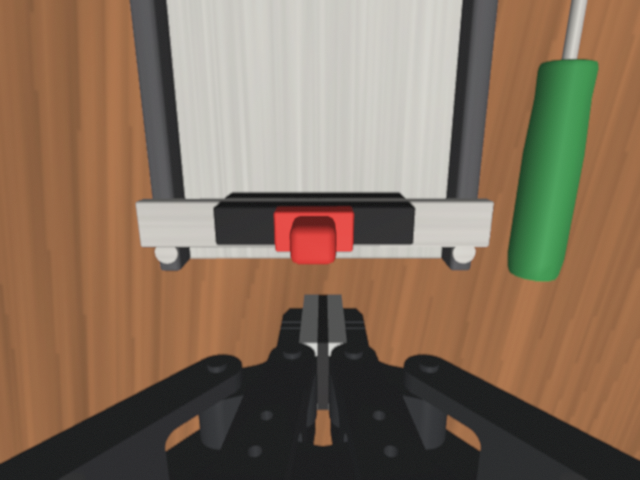

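```bash
python3 -m pendant '[-0.0027,0.00496,0,0,0,0,0,-0.00065,0.00496,0,0,0,0,0,-0.00065,0.00496,0,0,0,0,0,-0.00065,0.00496,0,0,0,0,0,-0.00065,0.00496,0,0,0,0,0,-0.00065,0.00496,0,0,0,0,0,-0.00065,0.00496,0,0,0,0,0,-0.00065,0.00496,0,0,0,0,0]'; python3 -c "
from h import *
o=ctrl.get_obs();print(inv(o['eef_pos']))
im=ctrl.camera('wrist'); cv2.imwrite('pics/wrist19.png',im[:,:,::-1])"
```

```text
time_s: 23.3
eef_pos: [0.5624, -0.1967, 0.0354]
eef_rot: [0.531, -0.531, 0.466, -0.467]
wrist_force: [-0.3, -3.0, 1.4]
opening: -0.004
[  -1.5 -154.7]
```

View pics/wrist19.png

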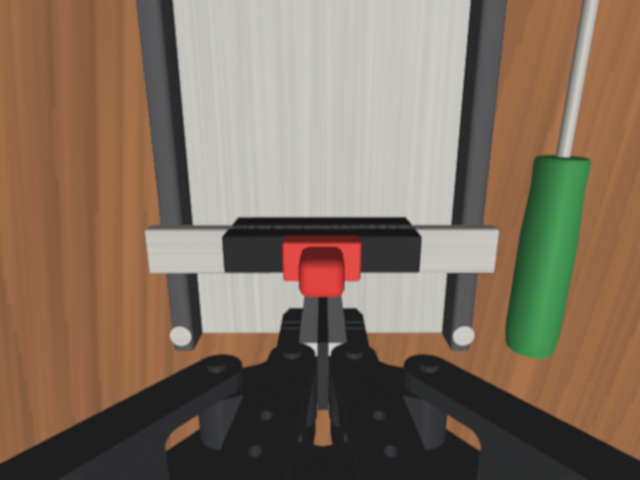

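```bash
python3 -m pendant '[-0.0009,0.00694,0,0,0,0,0,-0.0009,0.00694,0,0,0,0,0,-0.0009,0.00694,0,0,0,0,0,-0.0009,0.00694,0,0,0,0,0,-0.0009,0.00694,0,0,0,0,0,-0.0009,0.00694,0,0,0,0,0,-0.0009,0.00694,0,0,0,0,0,-0.0009,0.00694,0,0,0,0,0,-0.0009,0.00694,0,0,0,0,0,-0.0009,0.00694,0,0,0,0,0,-0.0009,0.00694,0,0,0,0,0,-0.0009,0.00694,0,0,0,0,0]'|grep -E "pos|force"; python3 -m pendant '[-0.0009,0.00694,0,0,0,0,0,-0.0009,0.00694,0,0,0,0,0,-0.0009,0.00694,0,0,0,0,0,-0.0009,0.00694,0,0,0,0,0,-0.0009,0.00694,0,0,0,0,0,-0.0009,0.00694,0,0,0,0,0,-0.0009,0.00694,0,0,0,0,0,-0.00065,0.00496,0,0,0,0,0,-0.0004,0.00298,0,0,0,0,0,0,0,0,0,0,0,0]'|grep -E "pos|force";python3 -c "
from h import *
o=ctrl.get_obs();print(inv(o['eef_pos']))
im=ctrl.camera('wrist'); cv2.imwrite('pics/wrist20.png',im[:,:,::-1])"
```

```text
eef_pos: [0.5513, -0.1133, 0.0353]
wrist_force: [0.7, -3.5, 0.4]
eef_pos: [0.5439, -0.0565, 0.0351]
wrist_force: [-0.5, 0.0, -0.8]
[ -1.6 -13.3]
```

View pics/wrist20.png

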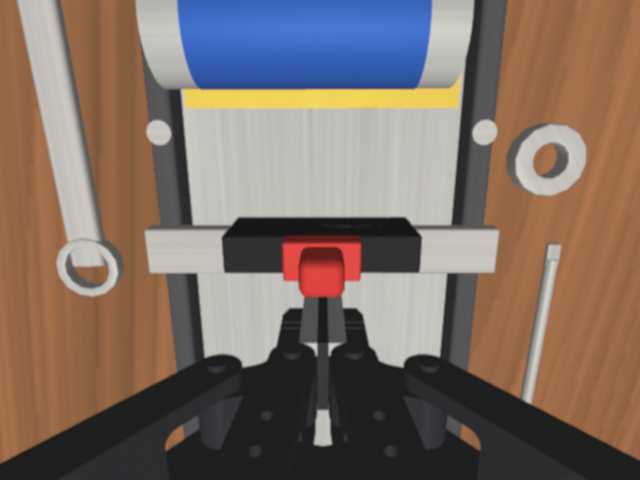

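```bash
python3 -c "
from h import *
print(inv(px2w('wrist',190,88,.034)),inv(px2w('wrist',430,88,.034)), 'face',inv(px2w('wrist',320,234,.05)),inv(px2w('wrist',320,219,.016)))"
python3 -m pendant '[-0.00065,0.00496,0,0,0,0,0,-0.00065,0.00496,0,0,0,0,0,-0.00065,0.00496,0,0,0,0,0,-0.00065,0.00496,0,0,0,0,0,-0.00065,0.00496,0,0,0,0,0,-0.00065,0.00496,0,0,0,0,0,-0.00065,0.00496,0,0,0,0,0,-0.0004,0.00298,0,0,0,0,0,0,0,0,0,0,0,0]'|grep -E "pos|force";python3 -c "
from h import *
o=ctrl.get_obs();print(inv(o['eef_pos']))
im=ctrl.camera('wrist'); cv2.imwrite('pics/wrist21.png',im[:,:,::-1])"
```

```text
[-53.4  67.9] [41.2 67.9] face [-2.2 12.6] [-2.4 10.6]
eef_pos: [0.5392, -0.0189, 0.0354]
wrist_force: [0.5, -0.4, 0.0]
[-1.4 24.6]
```

View pics/wrist21.png

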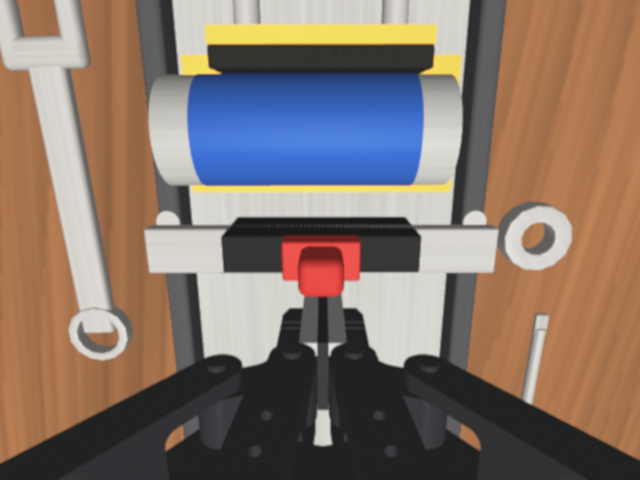

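```bash
python3 -m pendant '[-0.0004,0.00298,0,0,0,0,0,-0.0004,0.00298,0,0,0,0,0,-0.0004,0.00298,0,0,0,0,0,-0.00026,0.00198,0,0,0,0,0]'|grep -E "pos|force";for i in 1 2 3; do python3 -m pendant '[-0.00013,0.00099,0,0,0,0,0]'|grep -E "force";done; python3 -c "
from h import *
o=ctrl.get_obs();print(inv(o['eef_pos']))
im=ctrl.camera('wrist'); cv2.imwrite('pics/wrist22.png',im[:,:,::-1])"
```

```text
eef_pos: [0.538, -0.0085, 0.0355]
wrist_force: [0.1, -2.7, 0.3]
wrist_force: [-0.2, -3.2, 0.9]
wrist_force: [1.9, -2.9, 0.9]
wrist_force: [1.0, -3.3, 1.7]
[-1.3 38. ]
```

View pics/wrist22.png

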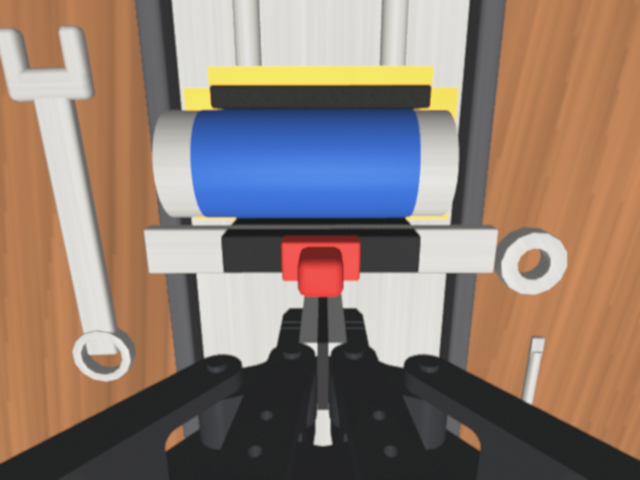

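```bash
for i in 1 2 3 4 5; do python3 -m pendant '[-0.00007,0.0005,0,0,0,0,0]'|grep -E "force";done
```

```text
wrist_force: [1.1, -1.8, 2.0]
wrist_force: [1.3, -1.8, 1.3]
wrist_force: [1.2, -2.0, 2.7]
wrist_force: [2.0, -1.5, 1.4]
wrist_force: [1.5, -2.1, 0.4]
```

```bash
for i in 1 2 3; do python3 -m pendant '[-0.00004,0.0003,0,0,0,0,0]'|grep -E "force";done;  python3 -c "
from h import *
o=ctrl.get_obs();print(inv(o['eef_pos']))
im=ctrl.camera('wrist'); cv2.imwrite('pics/wrist23.png',cv2.resize(im[50:300,130:510,::-1],None,fx=2,fy=2))"
```

```text
wrist_force: [2.0, -2.6, -0.1]
wrist_force: [2.2, -2.5, 0.9]
wrist_force: [1.7, -3.3, 0.8]
[-1.6 41.5]
```

View pics/wrist23.png

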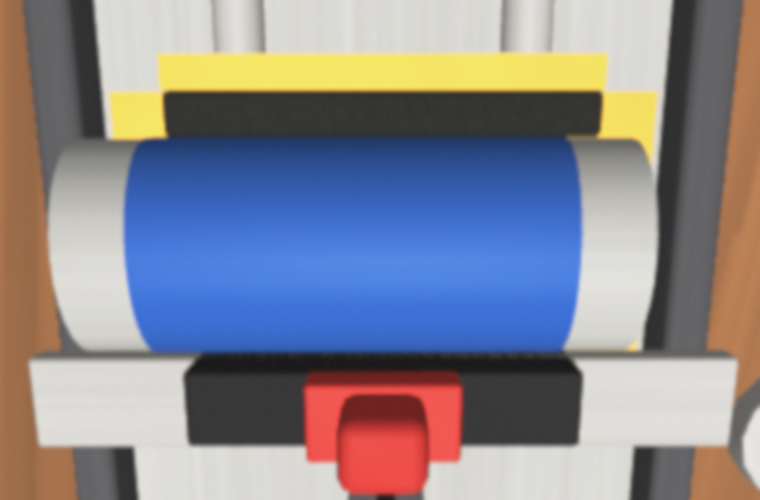

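```bash
for i in 1 2 3 4; do python3 -m pendant '[-0.00003,0.00025,0,0,0,0,0]'|grep -E "force";done
```

```text
wrist_force: [1.4, -2.5, 2.0]
wrist_force: [2.6, -2.0, 0.9]
wrist_force: [2.1, -2.6, 0.9]
wrist_force: [0.4, -3.8, 0.4]
```

```bash
for i in 1 2; do python3 -m pendant '[-0.00003,0.00025,0,0,0,0,0]'|grep -E "force";done;  python3 -c "
from h import *
o=ctrl.get_obs();print(inv(o['eef_pos']))
im=ctrl.camera('wrist'); cv2.imwrite('pics/wrist24.png',cv2.resize(im[50:300,130:510,::-1],None,fx=2,fy=2))"
```

```text
wrist_force: [0.8, -5.1, 0.2]
wrist_force: [1.6, -5.8, 0.6]
[-1.6 42.3]
```

View pics/wrist24.png

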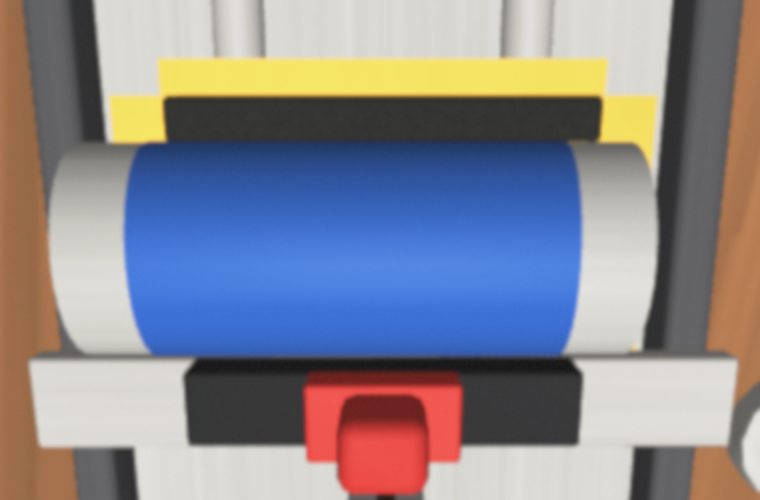

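```bash
for i in 1 2 3; do python3 -m pendant '[0,0,0,0,0,0,0]'|grep -E "force";done; python3 -c "
from h import *
for z,v in [(.051,140/2+50),(.051,142/2+50)]: print(inv(px2w('wrist',320,v,z)))"
```

```text
wrist_force: [1.6, -5.3, 0.6]
wrist_force: [1.6, -6.2, 0.8]
wrist_force: [1.5, -5.2, 0.4]
[ -2.  111.6]
[ -2.  111.3]
```

```bash
python3 -m pendant '[0.00003,-0.00025,0,0,0,0,0,0.00003,-0.00025,0,0,0,0,0,0.00007,-0.0005,0,0,0,0,0,0.00013,-0.001,0,0,0,0,0,0.0005,-0.004,0,0,0,0,0,0.0013,-0.01,0,0,0,0,0,0.0013,-0.01,0,0,0,0,0,0,0,0.05,0,0,0,0,0,-0.02,0.05,0,0,0,0,0,-0.04,0.05,0,0,0,0,0,0,0,0,0,0,0]'; python3 -c "
from h import *
for n in ['wrist','scene','side']:
  im=ctrl.camera(n); cv2.imwrite(f'pics/{n}25.png',im[:,:,::-1])
  c={'wrist':im[0:300,120:520],'scene':im[180:310,210:380],'side':im[200:320,255:405]}[n]
  k={'wrist':1.9,'scene':4,'side':4.5}[n]
  cv2.imwrite(f'pics/{n}25c.png',cv2.resize(c[:,:,::-1],None,fx=k,fy=k,interpolation=cv2.INTER_CUBIC))"
```

```text
time_s: 31.85
eef_pos: [0.5431, -0.0898, 0.1892]
eef_rot: [0.532, -0.53, 0.464, -0.471]
wrist_force: [0.6, 0.7, -0.2]
opening: 0.002
```

View pics/wrist25c.png

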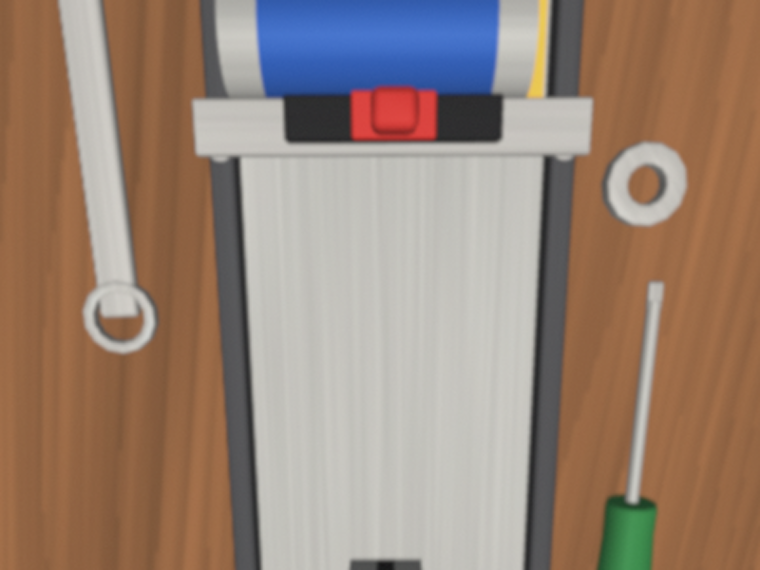

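View pics/scene25c.png

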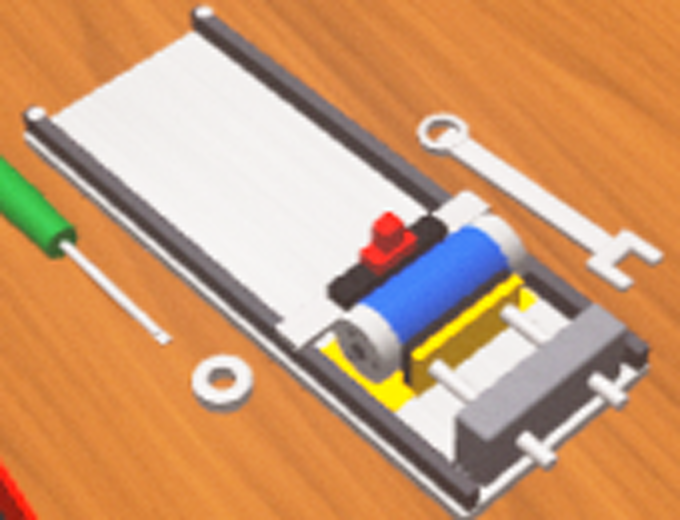

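View pics/side25c.png

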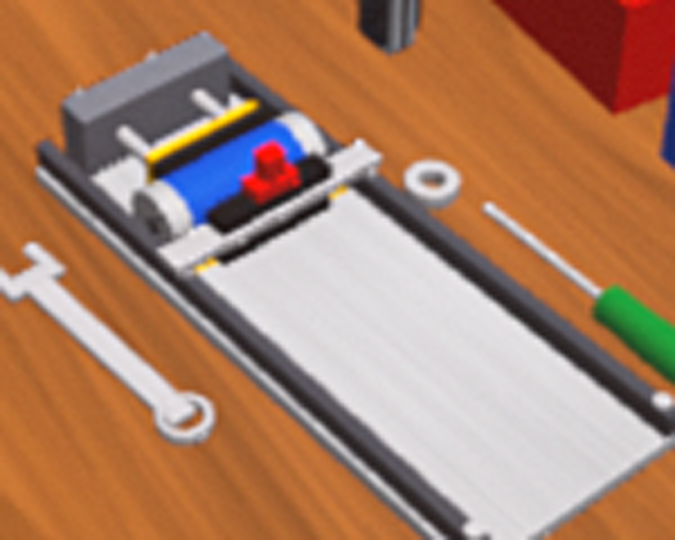

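```bash
python3 -c "
from bench import ctrl
print(ctrl.hand_in())"
```

```text
the job is handed in; nothing more can be done
None
```

The roller is seated square against the rubber stop and pinned by the keeper. I handed the job in at about 32 s with the arm clear, and no verdict was reported.

- **Seating:** I rolled the roller up with both fingertips. I felt the stop by the force rise and held it at about 5 to 6 N on the wrist for more than a second. My highest reading was about 6.3 N.
- **Keeper:** I pushed it from behind the red handle until the wrist force rose from about 2.5 N of drag to about 5.5 N. That leaves roughly 3 N on the roller. I then backed off slowly and lifted away.
- **Last checks:** The final pictures show the roller square between the rubber and the keeper, with no visible gaps and nothing touched. They show the wrench, bearing ring and screwdriver undisturbed. I did not re-check the other bystanders, but the arm did not go near them after the start.

**What disagreed:**
- **First pass:** The fingertips sat about 35 mm behind the reported tool point when part open, more than the description implies. On the first pass the fingers rested on the roller's top at about 6 to 7 N and slid over it, moving it only about 2 mm. I measured the real tip height from the pictures and repeated the push lower.
- **Side contact:** The roller ended up lying towards the left fence, possibly touching it.

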